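# Snap the cap into the filter holder

### The job

Set the orange cap knob-up in the round recess of the aluminium filter holder and let go of it, so that it rests on the spring balls. Then take the blue pusher and press straight down on the knob until the cap has snapped fully home with its knob flush with the block; press by feel and with no more than about 15 newtons, and do not push the cap down with the fingers. Hang the pusher back in its wooden stand and leave the glassware where it is.

Things in the scene. Friction and masses are not known exactly. Their poses are not given: they have to be found in the camera images.
- holder: Fixed square aluminium block, 90 x 90 x 46 mm tall; origin at the centre of its underside, z up. A round recess at its centre, 48 mm wide, 32 mm deep, open to the top, has a 3 mm chamfer. Four steel spring balls (8 mm), one at the middle of each side, stand 3.5 mm out of the recess wall, centres 20 mm below the block's top. Screw heads stand 7 mm out of its sides.
- holder_seat (a point): Centre of the recess's flat floor, 14 mm above the block's underside, 32 mm below its top. The cap is fully home when its origin is at this point; resting loosely on the balls its origin is about 11 mm above this point.
- cap: Loose orange plastic snap cap, 30 g, knob-up on the worktop; origin at the centre of its underside, z up. Disc 46 mm wide, 10 mm thick, its lower 7 mm tapering to 39 mm, with a knob 16 mm wide and 22 mm tall on top (32 mm in all). Set in the recess it rests on the balls, its knob about 11 mm above the block.
- stand: Fixed light wooden block, 66 x 66 mm, 45 mm tall, with a round hole 30 mm in diameter right through it from the top (3 mm chamfer); origin at the centre of its underside.
- stand_top (a point): Centre of the hole's mouth, on top of the wooden stand. The pusher hangs with its origin at this point.
- pusher: Loose hand pusher, about 190 g, hanging upright in the stand by its collar; origin at the centre of the collar's underside, z up. Steel collar 44 mm wide, 5 mm thick; 12 mm stem below with a flat white foot 20 mm wide. The foot is screwed in or out and stays as set: its end is 30 to 43 mm below the origin, not known beforehand (the hole hides it), so the end of the stroke must be felt.
- flask: Conical flask with amber liquid, 66 mm in diameter, 105 mm tall, standing behind the work; origin at the centre of its underside. A bystander.
- beaker: Glass beaker, 68 mm in diameter, 79 mm tall, at the right; origin at the centre of its underside. A bystander.
- bottle: Glass weighing bottle with lid, 41 mm in diameter, 52 mm tall, at the left; origin at the centre of its underside. A bystander.
- cap_knob (a point): Centre of the knob's top, 32 mm above the cap's origin; press here. Snapping in takes 6 to 10 N straight down: the resistance grows, drops to little for about 5 mm as the rim slides past the balls, then rises steeply as the cap meets the hard floor, knob top flush with the block's top. It cracks if pressed with more than 24 N.
- pusher_grip (a point): Middle of the pusher's blue round handle, on its axis, 28 mm above the pusher's origin. The handle is 26 mm wide and runs from the collar (5 mm above the origin) up to 52 mm above the origin.
Not all that is in view belongs to the job. There is more than one size of the pusher; the job needs the smaller. There is more than one size of the holder; the job needs the larger.

How it is judged:
By the outcome, as a careful person would: the job done as asked, in the order asked, and still so for the second after the job is handed in, with the robot touching nothing.
It also fails if it takes over 70 s, if anything falls off the work surface, if the arm or the gripper's body presses on something with over 40 N, if the wrist force passes 120 N, or if a joint passes its speed limit or range.

### The arm

A 6-joint arm with a two-finger parallel gripper is mounted at the origin on a cart in front of the work surface, level with it; the furniture and walls round the work are solid. World frame = base frame: x ahead of the robot, y to its left, z up, the work surface at z = 0. Lengths are in m, angles in rad, forces in N, time in s.
With the tool pointing down it reaches from about 0.4 to 0.825 m from the base axis. Payload 7 kg.
Tool frame: the origin (TCP) lies at the very end of the fingers, on their centre line; the grasp point (between the pads) lies 19 mm behind it; z points along the fingers, y is the line along which they close (so a half turn about z gives the same grasp; the last joint's range is limited). The gripper opens to 85 mm and grips with 20 to 120 N. Pads are 22 mm wide; open, the fingers measure 114 mm over their backs; the gripper's body (76 mm by 85 mm) begins 54 mm behind the grasp point. The pads swing forward as they close: fully open they stand 13 mm farther back than shut.
Start: joints at [1.515, 0.359, 0.012, 0, -1.224, -0.288], TCP at [0.228, 0.635, 0.231] pointing down, gripper open.
Joint ranges: [-3.07, 3.07], [-1.43, 2.12], [-1.02, 1.25], [-3.03, 1.67], [-3.05, -0], [-3.03, 3.03]. Speed limits (rad/s): [2.39, 2.39, 3.01, 3.14, 3.14, 3.14].

### API

Orientations are given as a rotation vector (axis times angle).
In Python, from bench import bot, get_image, finish_job, nets gives the robot as it stands.
- The arm moves only by the tool servo_tool, never from a script. Its argument "commands" is text: rows parted by semicolons, each of 6 numbers parted by spaces: the shift along the tool's x, y, z in mm, then the turn, a rotation vector about the tool's x, y, z in degrees. A call has 1 to 8 rows; each row is the pose to reach, as a shift and turn from the pose commanded when the call began, along the tool's axes at that moment; what a row does not reach only later rows make up. A row lasts 1/10 s, in which the tool goes at most 50 mm and 8.59 degrees, less where a joint would pass 70% of its speed; a pose out of reach is approached as far as the arm can. A call with a gripper value outside its range is refused whole. "gripper" is the finger opening in mm, from 0 to 85.4, set as the call begins (left out, the last holds). The fingers move at their own pace and stop on an object; the grip force is fixed at half the most. Time passes only in rows, so rows that repeat a pose let the fingers close. It gives the time, the measured TCP pose, the force, the opening and the grip force at its end, in the units of the state.
- bot.observe(): the state, without advancing time (a new reading comes with each control period).
- get_image(name): name is "scene" or "top"; returns a dict with "color" (400x640x3 uint8, blue, green, red), "depth" (400x640 float32, m along the optical axis (not along the pixel's ray), 0 where there is no reading), "intrinsics" (3x3 intrinsics, pixels), "rvec" (rotation vector, rad) and "tvec" (3), from world to camera coordinates, as OpenCV has them. Camera axes: x right, y down, z forward; pixel columns grow to the right and rows downward; lengths in m; the calibration is good to about 2 mm. A picture is of the moment at which its call begins.
- finish_job(): hands the job in; it is judged then, once.
Trained networks look in a picture, given as the dict that the camera call returned (one of the last four; its "shot" number tells which), for a name from the list of things; names that differ only in an ending like _2 or _b are one class to them, and where a whole thing is asked for, a point or a joint stands for the part that bears it (a point fixed in the world has none). Each returns a list of dicts, best first, with "p" (0 to 1); they miss things now and then, are a little off and sometimes report something else, mostly with a low value. They report only what shows in the picture. A call takes as long as a camera call. They do not tell look-alikes from the thing itself.
- nets.boxes_of(picture, target): "position" ([x, y, z] in m, in the coordinates of the camera as it stood for that picture, good to about 4 mm: the middle of the surface that is visible of it).
The state is a dict: "time_s": time; "joint_positions": joint angles; "qvel": joint speeds; "joint_torque": joint torques, N m; "tcp_pos": TCP position; "ee_rot": TCP orientation; "ft_force": force on the tool from outside, world axes, zero at the start; "moment": the same for the moment, N m; "grip_width": opening from 0.0 (shut) to 1.0 (fully open); "grip_force": force on a finger pad.
Only numpy, scipy, OpenCV 4.12 (cv2) and the standard library are available. Lean on these libraries where they do the work, as an engineer would, in place of code of your own. Each camera call takes 0.05 s, during which the arm holds its last target. There are 200 camera calls.

## Working session

There is one attempt and no reset: what is moved stays moved. The work goes in short steps, Python scripts to look and compute and a tool call to move; the robot and the scene stay as the last step left them, time stands still between calls to the robot, and variables do not carry over. Pictures are saved under pics/ and viewed, at most 10 in all, crops included, and the job is handed in when it is done.

Besides the shell and the picture viewer there is one more tool, called after "Call:" by a JSON object that holds its "op" and its "data". servo_tool: Moves the arm, as the interface text tells. Its arguments: {"type":"object","properties":{"commands":{"type":"string"},"gripper":{"type":"number"}},"required":["commands"]}

```bash
mkdir -p pics; cat > h.py <<'E'
import numpy as np, cv2
from bench import bot,get_image,nets,finish_job
def cam(p):
    R=cv2.Rodrigues(np.array(p["rvec"],float))[0]; return R,np.array(p["tvec"],float).ravel()
def c2w(p,x):
    R,t=cam(p); return (np.asarray(x)-t)@R
def cloud(p):
    d=p["depth"];K=np.array(p["intrinsics"]);v,u=np.mgrid[:400,:640]
    X=np.stack([(u-K[0,2])/K[0,0]*d,(v-K[1,2])/K[1,1]*d,d],-1)
    W=c2w(p,X); W[d==0]=np.nan; return W
E
python3 - <<'E'
from h import *
ps={n:get_image(n) for n in("scene","top")}
for n,p in ps.items():
    cv2.imwrite(f"pics/{n}0.png",p["color"])
    for t in("holder","cap","stand","pusher","flask","beaker","bottle"):
        for d in nets.boxes_of(p,t)[:3]: print(n,t,round(d["p"],2),c2w(p,d["position"]).round(3))
o=bot.observe();print(o["tcp_pos"],o["ee_rot"],o["time_s"])
print({n:c2w(p,[0,0,0]).round(2) for n,p in ps.items()})
E
```

```text
scene holder 0.93 [ 0.441 -0.189  0.037]
scene holder 0.68 [ 0.511 -0.344  0.029]
scene cap 0.66 [0.572 0.461 0.031]
scene cap 0.42 [0.46  0.308 0.006]
scene pusher 0.77 [0.386 0.036 0.06 ]
scene beaker 0.98 [ 0.387 -0.364  0.047]
scene bottle 0.75 [0.57  0.458 0.033]
top holder 0.93 [ 0.449 -0.21   0.045]
top holder 0.61 [ 0.512 -0.362  0.035]
top cap 0.48 [0.456 0.292 0.009]
top stand 0.63 [ 0.526 -0.015  0.042]
top pusher 0.65 [0.389 0.023 0.045]
top flask 0.61 [0.654 0.028 0.044]
top beaker 0.56 [ 0.393 -0.395  0.039]
top bottle 0.58 [0.571 0.446 0.038]
[0.22751994 0.63547448 0.2313386 ] [-3.09524041e+00  5.37383070e-01  6.66757960e-05] 0.8
{'scene': array([0.  , 1.05, 0.64]), 'top': array([0.33, 0.04, 1.18])}
```

View pics/scene0.png

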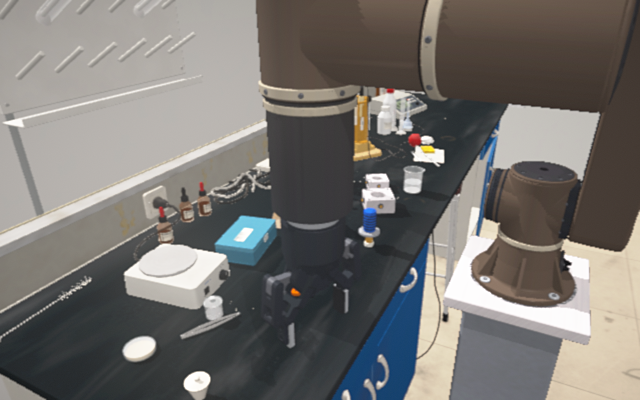

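View pics/top0.png

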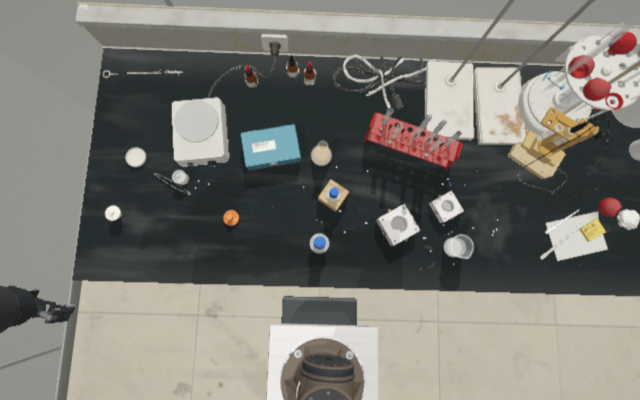

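The scene view shows mostly the arm. In the top view the cap is at (231,217), the wooden stand with the blue pusher at (333,193), and a bigger-looking pusher at (319,243). The holders are at (399,225), the larger one, and (447,207).

```bash
cat >> h.py <<'E'
def blob(p,W,c,r,z0,z1,mask=None):
    m=(np.hypot(W[...,0]-c[0],W[...,1]-c[1])<r)&(W[...,2]>z0)&(W[...,2]<z1)
    if mask is not None: m&=mask
    return W[m]
def rect(P):
    (c,s,a)=cv2.minAreaRect((P[:,:2]*1000).astype(np.float32)); return np.round(c,1),np.round(s,1),round(a,1),len(P),np.median(P[:,2]).round(4)
E
python3 - <<'E'
from h import *
p=get_image("top");W=cloud(p)
hsv=cv2.cvtColor(p["color"],cv2.COLOR_BGR2HSV);h,s,v=cv2.split(hsv)
blue=(h>95)&(h<130)&(s>110);org=(h<16)&(s>140)
for n,c in(("big",(.45,-.21)),("small",(.512,-.362))):
    print(n,rect(blob(p,W,c,.075,.032 if n=="small" else .04,.06)))
for n,c in(("stand",(.526,-.015)),("dec",(.389,.023))):
    for z in((.02,.04),(.04,.049),(.049,.06),(.06,.085),(.085,.11),(.11,.2)):
        P=blob(p,W,c,.055,*z)
        if len(P)>5: print(n,z,rect(P))
    P=blob(p,W,c,.055,.05,.2,blue); print("blue",rect(P),P[:,2].max())
P=blob(p,W,(.456,.292),.05,.004,.05,org);print("cap",rect(P),P[:,2].max())
P=blob(p,W,(.456,.292),.05,.022,.05,org);print("knob",rect(P) if len(P) else 0)
P=blob(p,W,(.45,-.21),.03,.005,.025);print("recess",rect(P))
print(np.nanmedian(W[230:240,260:300,2]))
im=p["color"]
a=cv2.resize(im[150:270,290:480],None,fx=4,fy=4,interpolation=cv2.INTER_CUBIC);cv2.imwrite("pics/c1.png",a)
E
```

```text
big (array([ 451. , -212.3]), array([89.8, 91.4]), 30.7, 728, np.float64(0.0455))
small (array([ 511.7, -363. ]), array([69.3, 70.3]), 30.4, 384, np.float64(0.0354))
stand (0.02, 0.04) (array([512.9, -18.1]), array([48. , 84.1]), 15.7, 28, np.float64(0.0307))
stand (0.04, 0.049) (array([534.4, -15.6]), array([65.9, 65.9]), 57.0, 333, np.float64(0.0451))
stand (0.049, 0.06) (array([532.2, -20.8]), array([46.5, 60.6]), 7.0, 64, np.float64(0.0506))
stand (0.06, 0.085) (array([526.4, -15.5]), array([11., 26.]), 1.4, 14, np.float64(0.0717))
stand (0.085, 0.11) (array([533.1, -15.4]), array([22.9, 24.8]), 20.0, 69, np.float64(0.0969))
blue (array([532.8, -14.6]), array([23.2, 20.2]), 2.2, 61, np.float64(0.0972)) 0.10208456541184735
dec (0.04, 0.049) (array([387.6,  21.4]), array([55.6, 52.8]), 2.0, 159, np.float64(0.0453))
dec (0.049, 0.06) (array([381.6,  14.9]), array([29.4, 53.6]), 44.1, 6, np.float64(0.0498))
dec (0.085, 0.11) (array([387.3,  22.3]), array([30.4, 33.6]), 0.8, 120, np.float64(0.1053))
blue (array([388.6,  22.5]), array([28.1, 27.8]), 1.8, 103, np.float64(0.1062)) 0.1111723976119992
cap (array([458.4, 291.5]), array([44.3, 43. ]), 65.7, 178, np.float64(0.01)) 0.0351382496564283
knob (array([458.4, 291.8]), array([14.1, 12.5]), 52.2, 23, np.float64(0.0311))
recess (array([ 452.7, -216.3]), array([43.2, 40.8]), 6.1, 167, np.float64(0.014))
0.00020153264582351298
```

View pics/c1.png

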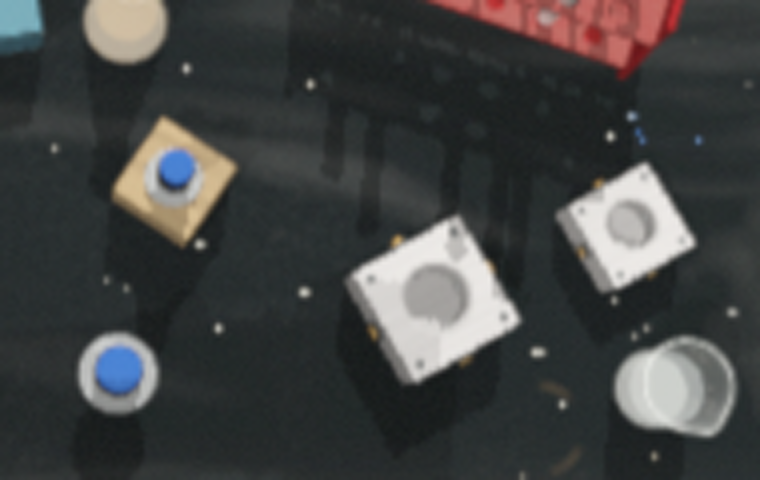

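The job's pusher hangs in the wooden stand (crop 175,175). The larger one at (118,370) is a decoy, and the large holder is at (435,300). I'm moving to the cap.

Call:
{"op": "servo_tool", "data": {"commands": "25 18 0 0 0 0;65 48 0 0 0 0;105 78 0 0 0 0;145 107 10 0 0 0;185 136 20 0 0 0;225 166 30 0 0 0;265 195 40 0 0 0;300 221 50 0 0 0", "gripper": 85}}

```text
time_s: 1.65
tcp_pos: [0.4364, 0.3245, 0.1814]
ee_rot: [-3.094, 0.537, -0.001]
ft_force: [0.5, 0.8, 0.5]
grip_width: 0.996
grip_force: 0.0
```

Call:
{"op": "servo_tool", "data": {"commands": "25 19 30 0 0 0;33 25 60 0 0 0;33 25 90 0 0 0;33 25 100 0 0 0;33 25 100 0 0 0;33 25 100 0 0 0", "gripper": 60}}

```text
time_s: 2.25
tcp_pos: [0.4586, 0.2925, 0.0824]
ee_rot: [-3.095, 0.536, -0.001]
ft_force: [0.3, -0.5, 0.3]
grip_width: 0.702
grip_force: 0.0
```

Call:
{"op": "servo_tool", "data": {"commands": "0 1 20 0 0 0;0 1 40 0 0 0;0 1 55 0 0 0;0 1 60 0 0 0;0 1 60 0 0 0;0 1 60 0 0 0", "gripper": 40}}

```text
time_s: 2.85
tcp_pos: [0.4584, 0.2916, 0.0226]
ee_rot: [-3.094, 0.536, -0.002]
ft_force: [0.6, -0.1, -0.3]
grip_width: 0.475
grip_force: 0.0
```

Call:
{"op": "servo_tool", "data": {"commands": "0 0 0 0 0 0;0 0 0 0 0 0;0 0 0 0 0 0;0 0 0 0 0 0;0 0 0 0 0 0;0 0 0 0 0 0", "gripper": 5}}

```text
time_s: 3.45
tcp_pos: [0.4582, 0.2912, 0.0225]
ee_rot: [-3.094, 0.537, -0.002]
ft_force: [-1.7, 0.4, 4.9]
grip_width: 0.146
grip_force: 58.5
```

Call:
{"op": "servo_tool", "data": {"commands": "0 0 -20 0 0 0;0 0 -60 0 0 0;0 0 -100 0 0 0;0 0 -140 0 0 0;0 0 -150 0 0 0;0 0 -150 0 0 0"}}

```text
time_s: 4.05
tcp_pos: [0.4585, 0.2915, 0.1737]
ee_rot: [-3.091, 0.537, -0.004]
ft_force: [-0.8, 0.3, -1.7]
grip_width: 0.148
grip_force: 58.6
```

```bash
python3 - <<'E'
from h import *
p=get_image("scene");q=get_image("top")
a=cv2.resize(p["color"][100:360,200:440],None,fx=2,fy=2)
b=cv2.resize(q["color"][170:280,180:290],(520,520))
cv2.imwrite("pics/g1.png",np.hstack([a,b])[:,:800]);o=bot.observe();print(o["tcp_pos"],o["ft_force"],o["grip_width"])
E
```

```text
[0.45723331 0.29026116 0.17055769] [ 0.2196834   0.40244034 -1.11113386] 0.15121799699540037
```

View pics/g1.png

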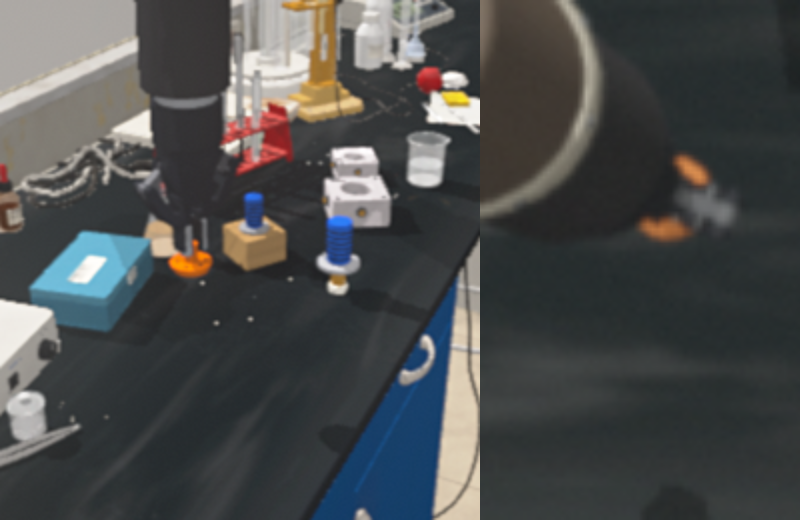

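The cap is held level at (190,262) in the crop, knob between the fingers. Next is the carry to the holder.

Call:
{"op": "servo_tool", "data": {"commands": "8 24 0 0 0 0;22 64 0 0 0 0;36 107 0 0 0 0;51 150 0 0 0 0;66 193 0 0 0 0;80 235 0 0 0 0;95 278 0 0 0 0;109 320 0 0 0 0"}}

```text
time_s: 4.95
tcp_pos: [0.4511, -0.0493, 0.1697]
ee_rot: [3.094, -0.537, -0.004]
ft_force: [0.6, -0.0, -0.0]
grip_width: 0.146
grip_force: 58.6
```

Call:
{"op": "servo_tool", "data": {"commands": "15 43 0 0 0 0;30 86 0 0 0 0;43 126 0 0 0 0;52 152 0 0 0 0;54 157 0 0 0 0;54 157 0 0 0 0;54 157 0 0 0 0"}}

```text
time_s: 5.65
tcp_pos: [0.4499, -0.2128, 0.1703]
ee_rot: [-3.095, 0.538, 0.003]
ft_force: [-0.2, -0.5, -1.3]
grip_width: 0.146
grip_force: 58.7
```

```bash
python3 - <<'E'
from h import *
p=get_image("scene");W=cloud(p);o=bot.observe();print(o["tcp_pos"],o["ee_rot"],o["ft_force"])
for d in nets.boxes_of(p,"holder")[:2]+nets.boxes_of(p,"cap")[:2]: print(d["p"],c2w(p,d["position"]).round(3))
print(rect(blob(p,W,(.451,-.212),.075,.04,.06)))
h,s,v=cv2.split(cv2.cvtColor(p["color"],cv2.COLOR_BGR2HSV))
P=blob(p,W,(.451,-.212),.08,.1,.25,(h<16)&(s>140));print(rect(P),P[:,2].min(),P[:,2].max())
K=np.array(p["intrinsics"]);R,t=cam(p);c=R@np.array([.451,-.212,.1])+t;u,w=(K@c)[:2]/c[2];u,w=int(u),int(w);print(u,w,c[2])
cv2.imwrite("pics/g2.png",cv2.resize(p["color"][w-60:w+60,u-75:u+75],None,fx=5,fy=5,interpolation=cv2.INTER_CUBIC))
E
```

```text
[ 0.45014127 -0.21255635  0.17058225] [-3.09540016e+00  5.36435817e-01  2.10313227e-03] [0.69190511 0.8758453  0.9134582 ]
0.88 [ 0.512 -0.341  0.033]
0.87 [ 0.442 -0.191  0.035]
(array([ 452.6, -211.5]), array([90.7, 97.6]), 30.2, 313, np.float64(0.0448))
(array([ 449.7, -208.3]), array([45.3, 41.7]), 35.5, 82, np.float64(0.1564)) 0.14765170305309985 0.1678811807357909
379 177 1.4269830653086448
```

View pics/g2.png

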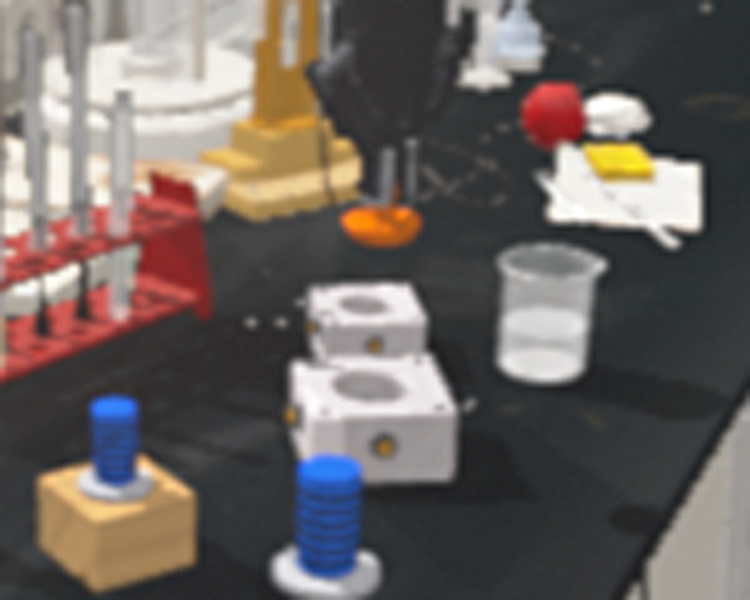

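The cap is centred above the holder, at (380,225) in the crop with the recess at (368,385). I'm lowering it.

Call:
{"op": "servo_tool", "data": {"commands": "1 0 25 0 0 0;1 0 60 0 0 0;1 0 90 0 0 0;1 0 106 0 0 0;1 0 110 0 0 0;1 0 112 0 0 0;1 0 114 0 0 0;1 0 114 0 0 0"}}

```text
time_s: 6.6
tcp_pos: [0.4518, -0.2132, 0.058]
ee_rot: [-3.095, 0.537, -0.002]
ft_force: [-1.2, 4.0, 0.7]
grip_width: 0.147
grip_force: 58.6
```

Call:
{"op": "servo_tool", "data": {"commands": "0 0 1 0 0 0;0 0 2 0 0 0;0 0 3 0 0 0;0 0 4 0 0 0;0 0 5 0 0 0;0 0 5 0 0 0"}}

```text
time_s: 7.2
tcp_pos: [0.4517, -0.2133, 0.053]
ee_rot: [-3.095, 0.537, -0.002]
ft_force: [-1.1, 5.1, 1.3]
grip_width: 0.146
grip_force: 58.8
```

Call:
{"op": "servo_tool", "data": {"commands": "-0.4 -1 0 0 0 0;-0.4 -1 0 0 0 0;-0.4 -1 1 0 0 0;-0.4 -1 2 0 0 0;-0.4 -1 2 0 0 0"}}

```text
time_s: 7.7
tcp_pos: [0.4515, -0.2127, 0.0503]
ee_rot: [3.095, -0.537, 0.0]
ft_force: [-0.3, 0.4, -0.3]
grip_width: 0.144
grip_force: 58.7
```

Call:
{"op": "servo_tool", "data": {"commands": "0 0 0.7 0 0 0;0 0 1.2 0 0 0;0 0 1.7 0 0 0;0 0 2 0 0 0;0 0 2 0 0 0"}}

```text
time_s: 8.2
tcp_pos: [0.4513, -0.2126, 0.0483]
ee_rot: [-3.095, 0.537, 0.0]
ft_force: [-0.9, 1.7, 2.4]
grip_width: 0.15
grip_force: 58.8
```

Call:
{"op": "servo_tool", "data": {"commands": "0 0 0 0 0 0;0 0 0 0 0 0;0 0 0 0 0 0;0 0 0 0 0 0;0 0 0 0 0 0", "gripper": 45}}

```text
time_s: 8.7
tcp_pos: [0.4514, -0.2126, 0.0483]
ee_rot: [3.095, -0.537, 0.0]
ft_force: [-0.0, 0.6, -1.2]
grip_width: 0.528
grip_force: 0.0
```

Call:
{"op": "servo_tool", "data": {"commands": "0 0 -15 0 0 0;0 0 -50 0 0 0;0 0 -90 0 0 0;0 0 -120 0 0 0;0 0 -122 0 0 0;0 0 -122 0 0 0"}}

```text
time_s: 9.3
tcp_pos: [0.4517, -0.2126, 0.171]
ee_rot: [-3.095, 0.537, -0.003]
ft_force: [-0.1, 1.0, -0.3]
grip_width: 0.527
grip_force: 0.0
```

```bash
python3 - <<'E'
from h import *
o=bot.observe();print(o["tcp_pos"],o["ft_force"],o["grip_width"])
for n in("scene","top"):
    p=get_image(n);W=cloud(p)
    h,s,v=cv2.split(cv2.cvtColor(p["color"],cv2.COLOR_BGR2HSV))
    P=blob(p,W,(.451,-.212),.05,.02,.12,(h<16)&(s>140));print(n,len(P))
    if len(P)>3: print(rect(P),np.percentile(P[:,2],[5,50,95]))
    P=P[P[:,2]>.05] 
    if len(P)>2: print("knob",rect(P))
E
```

```text
[ 0.45170712 -0.21255328  0.17099287] [-0.09506812  0.96691018 -0.34494917] 0.5273347260399185
scene 36
(array([ 457.2, -213.8]), array([31.4, 26.8]), 89.6, 36, np.float64(0.044)) [0.03338743 0.04399828 0.05621482]
knob (array([ 452.7, -205.9]), array([10.5, 10.3]), 78.5, 11, np.float64(0.0547))
top 128
(array([ 451. , -213.9]), array([40.1, 34.4]), 75.0, 128, np.float64(0.0356)) [0.03103    0.035583   0.05699619]
knob (array([ 451. , -211.1]), array([12., 13.]), 3.3, 23, np.float64(0.0564))
```

The cap rests level on the balls, knob top at z≈0.057. Next is the pusher.

Call:
{"op": "servo_tool", "data": {"commands": "1 -24 0 0 0 0;3 -66 0 0 0 0;5 -110 0 0 0 0;7 -154 0 0 0 0;9 -192 0 0 0 0;10 -211 0 0 0 0;10 -213 10 0 0 0;10 -213 15 0 0 0", "gripper": 65}}

```text
time_s: 10.2
tcp_pos: [0.5314, -0.0156, 0.1532]
ee_rot: [3.094, -0.536, -0.005]
ft_force: [0.3, 0.1, -1.0]
grip_width: 0.762
grip_force: 0.0
```

Call:
{"op": "servo_tool", "data": {"commands": "0 0 20 0 0 0;0 0 50 0 0 0;0 0 80 0 0 0;0 0 97 0 0 0;0 0 100 0 0 0;0 0 100 0 0 0"}}

```text
time_s: 10.8
tcp_pos: [0.5317, -0.0167, 0.0547]
ee_rot: [3.094, -0.539, -0.003]
ft_force: [0.2, -0.5, 0.0]
grip_width: 0.76
grip_force: 0.0
```

Call:
{"op": "servo_tool", "data": {"commands": "1 -1.7 0 0 0 0;1 -1.7 0 0 0 0"}}

```text
time_s: 11.0
tcp_pos: [0.535, -0.0141, 0.0564]
ee_rot: [-3.094, 0.537, -0.003]
ft_force: [-0.6, 0.2, 0.7]
grip_width: 0.763
grip_force: 0.0
```

Call:
{"op": "servo_tool", "data": {"commands": "0 0 0 0 0 0;0 0 0 0 0 0;0 0 0 0 0 0;0 0 0 0 0 0;0 0 0 0 0 0;0 0 0 0 0 0;0 0 0 0 0 0", "gripper": 12}}

```text
time_s: 11.7
tcp_pos: [0.5343, -0.0141, 0.0559]
ee_rot: [-3.095, 0.537, -0.001]
ft_force: [-1.6, -1.0, 6.3]
grip_width: 0.288
grip_force: 58.6
```

Call:
{"op": "servo_tool", "data": {"commands": "0 0 -15 0 0 0;0 0 -45 0 0 0;0 0 -80 0 0 0;0 0 -102 0 0 0;0 0 -105 0 0 0;0 0 -105 0 0 0"}}

```text
time_s: 12.3
tcp_pos: [0.5339, -0.014, 0.1603]
ee_rot: [-3.094, 0.538, -0.001]
ft_force: [0.2, 0.8, -2.7]
grip_width: 0.288
grip_force: 59.0
```

Call:
{"op": "servo_tool", "data": {"commands": "-1 25 0 0 0 0;-3 65 0 0 0 0;-5 108 0 0 0 0;-7 150 0 0 0 0;-9 190 0 0 0 0;-11 212 0 0 0 0;-11 215 0 0 0 0;-11 215 0 0 0 0"}}

```text
time_s: 13.1
tcp_pos: [0.4501, -0.2133, 0.1588]
ee_rot: [-3.095, 0.54, 0.004]
ft_force: [-0.8, 1.0, -0.8]
grip_width: 0.292
grip_force: 59.3
```

```bash
python3 - <<'E'
from h import *
o=bot.observe();print(o["tcp_pos"],o["ee_rot"],o["ft_force"],o["grip_width"])
p=get_image("scene");W=cloud(p)
K=np.array(p["intrinsics"]);R,t=cam(p);c=R@np.array([.451,-.212,.1])+t;u,w=(K@c)[:2]/c[2];u,w=int(u),int(w)
cv2.imwrite("pics/g3.png",cv2.resize(p["color"][w-45:w+45,u-50:u+50],None,fx=6,fy=6,interpolation=cv2.INTER_CUBIC))
m=blob(p,W,(.451,-.212),.03,.07,.15)
for z in np.arange(.08,.16,.004):
    q=m[abs(m[:,2]-z)<.002]
    if len(q): print(round(z,3),len(q),q[:,:2].mean(0).round(4),np.ptp(q[:,0]).round(3))
o=bot.observe();print(o["tcp_pos"])
E
```

```text
[ 0.45009959 -0.21326767  0.158806  ] [-3.09466469  0.54038694  0.00410568] [-0.78776976  1.04092982 -0.79198061] 0.29211119445569883
0.112 2 [ 0.4507 -0.2095] 0.013
0.116 6 [ 0.4499 -0.2055] 0.013
0.12 11 [ 0.4508 -0.2077] 0.02
0.124 6 [ 0.4505 -0.2091] 0.013
0.128 6 [ 0.4483 -0.2086] 0.012
0.132 7 [ 0.4498 -0.209 ] 0.013
0.136 5 [ 0.4492 -0.2068] 0.011
0.14 6 [ 0.4506 -0.2103] 0.01
0.148 12 [ 0.4476 -0.1997] 0.04
[ 0.45069109 -0.2127746   0.15911734]
```

View pics/g3.png

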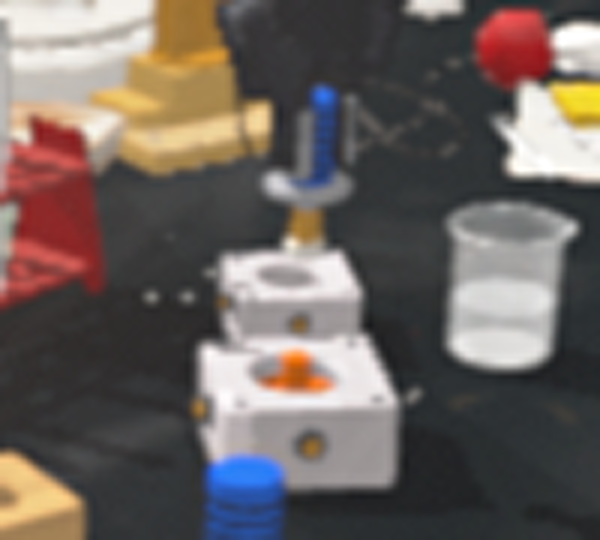

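The pusher is upright at (310,200) in the crop, over the cap at (295,370). Foot end ≈ 37 mm below origin, so contact should come near TCP z ≈ 0.105. I'm descending carefully.

Call:
{"op": "servo_tool", "data": {"commands": "0 0 10 0 0 0;0 0 25 0 0 0;0 0 38 0 0 0;0 0 42 0 0 0;0 0 43 0 0 0;0 0 44 0 0 0;0 0 44 0 0 0;0 0 44 0 0 0"}}

```text
time_s: 13.95
tcp_pos: [0.4516, -0.2129, 0.1168]
ee_rot: [-3.095, 0.537, -0.001]
ft_force: [-0.2, 0.4, -2.6]
grip_width: 0.29
grip_force: 59.3
```

Call:
{"op": "servo_tool", "data": {"commands": "0 0 1 0 0 0;0 0 2 0 0 0;0 0 3 0 0 0;0 0 4 0 0 0;0 0 4 0 0 0"}}

```text
time_s: 14.45
tcp_pos: [0.4511, -0.2129, 0.1121]
ee_rot: [3.095, -0.538, -0.001]
ft_force: [-0.1, 0.3, -1.8]
grip_width: 0.29
grip_force: 59.3
```

Call:
{"op": "servo_tool", "data": {"commands": "0 0 1 0 0 0;0 0 2 0 0 0;0 0 3 0 0 0;0 0 3 0 0 0"}}

```text
time_s: 14.85
tcp_pos: [0.4511, -0.2129, 0.1091]
ee_rot: [3.095, -0.537, -0.001]
ft_force: [0.7, -0.2, -1.9]
grip_width: 0.288
grip_force: 59.3
```

Call:
{"op": "servo_tool", "data": {"commands": "0 0 0.5 0 0 0;0 0 1 0 0 0;0 0 1.5 0 0 0;0 0 1.5 0 0 0"}}

```text
time_s: 15.25
tcp_pos: [0.4512, -0.2129, 0.1077]
ee_rot: [3.095, -0.537, -0.0]
ft_force: [0.3, -0.3, -2.0]
grip_width: 0.287
grip_force: 59.3
```

Call:
{"op": "servo_tool", "data": {"commands": "0 0 0.5 0 0 0;0 0 1 0 0 0;0 0 1.5 0 0 0;0 0 1.5 0 0 0"}}

```text
time_s: 15.65
tcp_pos: [0.4512, -0.2129, 0.1062]
ee_rot: [3.095, -0.537, -0.0]
ft_force: [1.6, 0.0, -1.5]
grip_width: 0.289
grip_force: 59.3
```

Call:
{"op": "servo_tool", "data": {"commands": "0 0 0.5 0 0 0;0 0 1 0 0 0;0 0 1.5 0 0 0;0 0 1.5 0 0 0"}}

```text
time_s: 16.05
tcp_pos: [0.4512, -0.2129, 0.1047]
ee_rot: [3.095, -0.537, -0.0]
ft_force: [0.3, 0.6, -2.7]
grip_width: 0.29
grip_force: 59.3
```

Call:
{"op": "servo_tool", "data": {"commands": "0 0 0.5 0 0 0;0 0 1 0 0 0;0 0 1.5 0 0 0;0 0 1.5 0 0 0"}}

```text
time_s: 16.45
tcp_pos: [0.4512, -0.2129, 0.1032]
ee_rot: [3.095, -0.537, -0.0]
ft_force: [-0.1, -0.4, -2.3]
grip_width: 0.289
grip_force: 59.3
```

Call:
{"op": "servo_tool", "data": {"commands": "0 0 0.5 0 0 0;0 0 1 0 0 0;0 0 1 0 0 0"}}

```text
time_s: 16.75
tcp_pos: [0.4515, -0.2129, 0.1025]
ee_rot: [3.095, -0.537, 0.001]
ft_force: [-0.2, -0.3, -0.9]
grip_width: 0.288
grip_force: 59.3
```

Call:
{"op": "servo_tool", "data": {"commands": "0 0 0.5 0 0 0;0 0 1 0 0 0;0 0 1 0 0 0"}}

```text
time_s: 17.05
tcp_pos: [0.4518, -0.2131, 0.1018]
ee_rot: [3.095, -0.537, 0.002]
ft_force: [-0.2, -0.1, 4.3]
grip_width: 0.293
grip_force: 59.5
```

Call:
{"op": "servo_tool", "data": {"commands": "0 0 0.5 0 0 0;0 0 1 0 0 0;0 0 1 0 0 0"}}

```text
time_s: 17.35
tcp_pos: [0.4518, -0.2131, 0.1007]
ee_rot: [3.095, -0.537, 0.002]
ft_force: [-0.4, -1.4, 4.5]
grip_width: 0.292
grip_force: 59.7
```

Call:
{"op": "servo_tool", "data": {"commands": "0 0 0.5 0 0 0;0 0 1 0 0 0;0 0 1 0 0 0"}}

```text
time_s: 17.65
tcp_pos: [0.4519, -0.2131, 0.0998]
ee_rot: [3.095, -0.537, 0.002]
ft_force: [1.3, -1.1, 6.2]
grip_width: 0.289
grip_force: 59.8
```

Call:
{"op": "servo_tool", "data": {"commands": "0 0 0.5 0 0 0;0 0 1 0 0 0;0 0 1 0 0 0"}}

```text
time_s: 17.95
tcp_pos: [0.4519, -0.213, 0.0988]
ee_rot: [3.095, -0.537, 0.002]
ft_force: [0.8, -0.0, 5.3]
grip_width: 0.288
grip_force: 59.8
```

Call:
{"op": "servo_tool", "data": {"commands": "0 0 0.5 0 0 0;0 0 1 0 0 0;0 0 1 0 0 0"}}

```text
time_s: 18.25
tcp_pos: [0.4516, -0.2128, 0.0974]
ee_rot: [-3.095, 0.537, -0.001]
ft_force: [1.2, -0.3, 2.2]
grip_width: 0.288
grip_force: 59.8
```

Call:
{"op": "servo_tool", "data": {"commands": "0 0 0.5 0 0 0;0 0 1 0 0 0;0 0 1 0 0 0"}}

```text
time_s: 18.55
tcp_pos: [0.4507, -0.2127, 0.0957]
ee_rot: [-3.095, 0.538, 0.002]
ft_force: [0.2, -0.6, -1.6]
grip_width: 0.289
grip_force: 59.6
```

The force has dropped, so the cap has snapped past the balls. I'm continuing gently until I feel the floor.

Call:
{"op": "servo_tool", "data": {"commands": "0 0 0.5 0 0 0;0 0 1 0 0 0;0 0 1.5 0 0 0;0 0 1.5 0 0 0"}}

```text
time_s: 18.95
tcp_pos: [0.451, -0.2128, 0.0946]
ee_rot: [-3.095, 0.538, 0.001]
ft_force: [1.0, 0.4, -1.6]
grip_width: 0.288
grip_force: 59.6
```

Call:
{"op": "servo_tool", "data": {"commands": "0 0 0.5 0 0 0;0 0 1 0 0 0;0 0 1 0 0 0"}}

```text
time_s: 19.25
tcp_pos: [0.451, -0.2128, 0.0936]
ee_rot: [-3.095, 0.538, 0.001]
ft_force: [0.5, -0.7, -1.0]
grip_width: 0.29
grip_force: 59.6
```

Call:
{"op": "servo_tool", "data": {"commands": "0 0 0.5 0 0 0;0 0 1 0 0 0;0 0 1 0 0 0"}}

```text
time_s: 19.55
tcp_pos: [0.451, -0.2128, 0.0926]
ee_rot: [-3.095, 0.537, 0.001]
ft_force: [0.5, 0.3, -2.3]
grip_width: 0.289
grip_force: 59.5
```

Call:
{"op": "servo_tool", "data": {"commands": "0 0 0.4 0 0 0;0 0 0.8 0 0 0;0 0 0.8 0 0 0"}}

```text
time_s: 19.85
tcp_pos: [0.4513, -0.2129, 0.092]
ee_rot: [3.095, -0.537, -0.0]
ft_force: [0.2, 0.7, -1.9]
grip_width: 0.288
grip_force: 59.5
```

Call:
{"op": "servo_tool", "data": {"commands": "0 0 0.3 0 0 0;0 0 0.5 0 0 0;0 0 0.5 0 0 0"}}

```text
time_s: 20.15
tcp_pos: [0.4514, -0.213, 0.0919]
ee_rot: [3.095, -0.537, 0.001]
ft_force: [-1.3, 0.6, 4.7]
grip_width: 0.291
grip_force: 59.6
```

Call:
{"op": "servo_tool", "data": {"commands": "0 0 0.2 0 0 0;0 0 0.3 0 0 0;0 0 0.3 0 0 0"}}

```text
time_s: 20.45
tcp_pos: [0.4515, -0.213, 0.0918]
ee_rot: [3.095, -0.537, 0.001]
ft_force: [-2.3, 1.0, 7.8]
grip_width: 0.289
grip_force: 59.7
```

Firm stop at about 10 N net after 11 mm of stroke, so the cap is home. I'm lifting off, checking, and returning the pusher.

Call:
{"op": "servo_tool", "data": {"commands": "0 0 -5 0 0 0;0 0 -20 0 0 0;0 0 -45 0 0 0;0 0 -66 0 0 0;0 0 -70 0 0 0;0 0 -70 0 0 0"}}

```text
time_s: 21.05
tcp_pos: [0.4515, -0.2128, 0.1615]
ee_rot: [-3.095, 0.538, -0.002]
ft_force: [0.0, 0.5, -2.6]
grip_width: 0.288
grip_force: 59.4
```

Call:
{"op": "servo_tool", "data": {"commands": "1 -25 0 0 0 0;3 -65 0 0 0 0;5 -108 0 0 0 0;7 -150 0 0 0 0;9 -190 0 0 0 0;11 -211 0 0 0 0;11 -214 0 0 0 0;11 -214 0 0 0 0"}}

```text
time_s: 21.85
tcp_pos: [0.533, -0.0147, 0.1596]
ee_rot: [3.095, -0.536, -0.004]
ft_force: [0.4, -1.1, -2.1]
grip_width: 0.288
grip_force: 59.5
```

```bash
python3 - <<'E'
from h import *
for n in("scene","top"):
    p=get_image(n);W=cloud(p)
    h,s,v=cv2.split(cv2.cvtColor(p["color"],cv2.COLOR_BGR2HSV))
    P=blob(p,W,(.451,-.212),.05,.015,.12,(h<16)&(s>140));print(n,len(P))
    if len(P)>3: print(rect(P),np.percentile(P[:,2],[5,50,95]))
    P=P[P[:,2]>.038]
    if len(P)>2: print("knob",rect(P))
o=bot.observe();print(o["tcp_pos"],o["ft_force"],o["grip_width"])
E
```

```text
scene 16
(array([ 453.1, -211. ]), array([12.5, 20.1]), 21.1, 16, np.float64(0.0444)) [0.03957354 0.04440963 0.04661501]
knob (array([ 453.1, -211. ]), array([12.5, 20.1]), 21.1, 16, np.float64(0.0444))
top 123
(array([ 452.6, -213.5]), array([36.1, 36. ]), 27.8, 123, np.float64(0.0251)) [0.02030628 0.02509397 0.04712342]
knob (array([ 450.8, -212.7]), array([12.9, 14.3]), 43.5, 25, np.float64(0.045))
[ 0.5328654  -0.0157513   0.16023495] [-0.0419797  -0.1986565  -1.43038365] 0.28953330966244717
```

The cap's knob is flush (z≈0.045). I'm lowering the pusher into the stand.

Call:
{"op": "servo_tool", "data": {"commands": "0.7 0 15 0 0 0;0.7 0 45 0 0 0;0.7 0 75 0 0 0;0.7 0 93 0 0 0;0.7 0 98 0 0 0;0.7 0 100 0 0 0;0.7 0 100 0 0 0;0.7 0 100 0 0 0"}}

```text
time_s: 22.75
tcp_pos: [0.5351, -0.0154, 0.0623]
ee_rot: [-3.094, 0.537, -0.003]
ft_force: [-0.8, 0.4, -1.9]
grip_width: 0.285
grip_force: 59.5
```

Call:
{"op": "servo_tool", "data": {"commands": "0 0 1 0 0 0;0 0 2 0 0 0;0 0 3 0 0 0;0 0 3 0 0 0;0 0 3 0 0 0"}}

```text
time_s: 23.25
tcp_pos: [0.5344, -0.0153, 0.0582]
ee_rot: [3.095, -0.537, -0.0]
ft_force: [0.2, -0.2, -1.2]
grip_width: 0.288
grip_force: 59.5
```

Call:
{"op": "servo_tool", "data": {"commands": "0 0 0.5 0 0 0;0 0 1 0 0 0;0 0 1.5 0 0 0;0 0 2 0 0 0;0 0 2 0 0 0"}}

```text
time_s: 23.75
tcp_pos: [0.5343, -0.0154, 0.0561]
ee_rot: [3.095, -0.537, -0.0]
ft_force: [0.2, -0.1, -2.1]
grip_width: 0.29
grip_force: 59.5
```

Call:
{"op": "servo_tool", "data": {"commands": "0 0 0.3 0 0 0;0 0 0.6 0 0 0;0 0 0.8 0 0 0;0 0 0.8 0 0 0"}}

```text
time_s: 24.15
tcp_pos: [0.5344, -0.0154, 0.0559]
ee_rot: [-3.095, 0.537, -0.0]
ft_force: [-2.9, 0.8, 5.4]
grip_width: 0.287
grip_force: 59.7
```

Seated. I'm releasing and lifting away.

Call:
{"op": "servo_tool", "data": {"commands": "0 0 -0.3 0 0 0;0 0 -0.3 0 0 0;0 0 -0.3 0 0 0;0 0 -0.3 0 0 0;0 0 -0.3 0 0 0;0 0 -0.3 0 0 0", "gripper": 60}}

```text
time_s: 24.75
tcp_pos: [0.5344, -0.0154, 0.0557]
ee_rot: [3.095, -0.537, -0.0]
ft_force: [-0.1, 0.9, 0.2]
grip_width: 0.7
grip_force: 0.0
```

Call:
{"op": "servo_tool", "data": {"commands": "0 0 -10 0 0 0;0 0 -40 0 0 0;0 0 -80 0 0 0;0 0 -120 0 0 0;0 0 -150 0 0 0;0 0 -150 0 0 0"}}

```text
time_s: 25.35
tcp_pos: [0.537, -0.015, 0.2115]
ee_rot: [-3.092, 0.536, -0.013]
ft_force: [0.6, 0.5, -0.8]
grip_width: 0.706
grip_force: 0.0
```

Call:
{"op": "servo_tool", "data": {"commands": "0 -40 0 0 0 0;0 -80 0 0 0 0;0 -120 0 0 0 0;0 -160 0 0 0 0;0 -180 0 0 0 0;0 -180 0 0 0 0"}}

```text
time_s: 25.95
tcp_pos: [0.5955, 0.1563, 0.2051]
ee_rot: [3.095, -0.534, -0.001]
ft_force: [0.0, 0.2, -0.5]
grip_width: 0.702
grip_force: 0.0
```

```bash
python3 - <<'E'
from h import *
o=bot.observe();print(o["tcp_pos"],o["ft_force"],o["grip_width"])
p=get_image("scene");q=get_image("top")
K=np.array(p["intrinsics"]);R,t=cam(p);c=R@np.array([.47,-.12,.05])+t;u,w=(K@c)[:2]/c[2];u,w=int(u),int(w)
a=cv2.resize(p["color"][w-50:w+50,u-50:u+50],(400,400),interpolation=cv2.INTER_CUBIC)
b=cv2.resize(q["color"][130:270,290:430],(400,400),interpolation=cv2.INTER_CUBIC)
cv2.imwrite("pics/g4.png",np.hstack([a,b]))
E
```

```text
[0.5954796  0.15625746 0.20509312] [ 0.04672815  0.22427771 -0.51648397] 0.7021724929972766
```

View pics/g4.png

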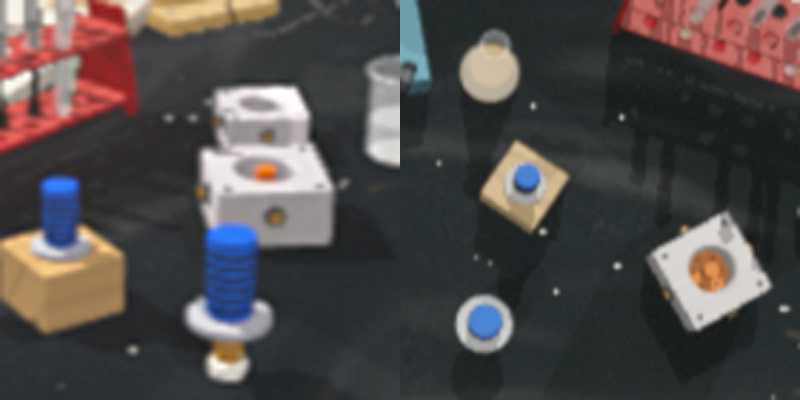

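The pusher hangs upright in its stand (60,215), the cap is home and flush in the large holder (265,172), and the flask stands where it was.

```bash
python3 -c "
from bench import finish_job;print(finish_job())"
```

```text
the job is handed in; nothing more can be done
None
```

The cap is snapped home with its knob flush in the large holder (pressed with about 10 N), the small pusher hangs back in its wooden stand, the glassware was not touched, and the job is handed in at about 26 s.

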